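Start the hold timers in serving order

ROBOT

A 7-joint arm with a two-finger parallel gripper is mounted at the origin on a cart in front of the work surface, level with it; the furniture and walls round the work are solid. World frame = base frame: x ahead of the robot, y to its left, z up, the work surface at z = 0. Lengths are in m, angles in rad, forces in N, time in s.
With the tool pointing down it reaches from about 0.4 to 0.875 m from the base axis. Payload 4.4 kg.
Tool frame: the origin (TCP) lies between the finger pads; the fingertips stand 25 mm ahead of it and the grasp point (between the pads) lies 6 mm ahead of it (r.nose_length is the distance from the TCP to the fingertips, in m); z points along the fingers, y is the direction in which the jaws open and shut (so a half turn about z gives the same grasp; the last joint's range is limited). The gripper opens to 85 mm and grips with 20 to 120 N. Pads are 22 mm wide; open, the fingers measure 114 mm over their backs; the gripper's body (76 mm by 85 mm) begins 54 mm behind the grasp point. The pads swing forward as they close: fully open they stand 13 mm farther back than shut.
Start: joints at [-0.066, 0.628, 0.038, 1.517, -0.027, 0.996, -0.02], TCP at [0.65, 0, 0.256] pointing down, gripper open.
Joint ranges: [-3.06, 3.06], [-0.37, 2.12], [-1.25, 1.32], [0.18, 2.47], [-1.1, 4.24], [0.23, 1.98], [-2.94, 2.94]. Speed limits (rad/s): [2.57, 2.57, 3.14, 3.14, 3.14, 3.14, 3.14].

INTERFACE

Orientations are given as [roll, pitch, yaw] about the fixed x, y, z axes, in that order (R = Rz(yaw) Ry(pitch) Rx(roll)).
In Python, from cell import r, optics gives the robot as it stands. The module is installed in compiled form; this text tells all that it offers.
- The arm moves only by the tool arm_command, never from a script. Its argument "motion" is a list of rows, each a list of 4 numbers: the shift along the tool's x, y, z in m, then the turn about the tool's z in degrees. In form: [[dx, dy, dz, twist], ...]. A call has 1 to 12 rows; each row is the pose to reach, as a shift and turn from the pose commanded when the call began, along the tool's axes at that moment; what a row does not reach only later rows make up. A row lasts 1/10 s, in which the tool goes at most 50 mm and 8.59 degrees, less where a joint would pass 70% of its speed; a pose out of reach is approached as far as the arm can. A call with a gripper value outside its range is refused whole. "gripper" is the finger opening in m, from 0 to 0.0854, set as the call begins (left out, the last holds). The fingers move at their own pace and stop on an object; the grip force is fixed at half the most. Time passes only in rows, so rows that repeat a pose let the fingers close. It gives the time, the measured TCP pose, the force and the opening at its end, in the units of the state.
- r.get_state(): the state, without advancing time (a new reading comes with each control period).
- optics.grab_frame(name): name is "scene" or "side" or "wrist"; returns a dict with "image" (384x512x3 uint8, red, green, blue), "fovy" (degrees; the focal length in pixels is half the picture's height over the tangent of half this angle, whatever the lens; pixels are square), "cx", "cy" (the principal point, pixels), "k1" (the pictures are not rectified: a ray, as slopes to the right and down, at radius r is drawn at 1 + k1 r^2 times it, then the intrinsics apply), "position" and "rotation" of the camera in the world. Camera axes: x right, y up, looking along -z (the intrinsics and any distortion apply to the point x, -y, -z); pixel columns grow to the right and rows downward; lengths in m; the calibration is good to about 2 mm. A picture is of the moment at which its call begins. There is no depth.
- r.sign_off(): hands the job in, once; it reports no verdict.
The state is a dict: "clock": time; "joint_positions": joint angles; "qvel": joint speeds; "joint_efforts": joint torques, N m; "ee_pos": TCP position; "eef_rot": TCP orientation; "force": force on the tool from outside, world axes, zero at the start; "moment": the same for the moment, N m; "finger_gap": opening from 0.0 (shut) to 1.0 (fully open).
Only numpy, scipy, OpenCV 4.12 (cv2) and the standard library are available. Lean on these libraries where they do the work, as an engineer would, in place of code of your own. Each camera call takes 0.05 s, during which the arm holds its last target.

TASK

Three push-top kitchen timers stand on the table, each right in front of a dish that stands close behind it. Start them in serving order by pressing their round tops fully down, so that they stay down: first the timer in front of the long-handled pot, then the one in front of the tall mixing bowl, and last the one in front of the shallow soup bowl. Only press: leave the timers standing where they are without picking them up, and do not disturb the dishes or the other things.

Things in the scene. Friction and masses are not known exactly. Their poses are not given: they have to be found in the camera images.
- pot: Round grey metal saucepan with stew in it, 196 mm across and 90 mm high, with one long wooden handle that points away from the robot. Origin under the round pan's centre, x along the handle, whose end is 241 mm from it, z up.
- mixing_bowl: Round steel mixing bowl with brown torn pouches in it, 230 mm across, rim 97 mm high, contents to 121 mm. Origin under its centre (within 15 mm), z up.
- soup_bowl: Shallow round grey bowl with white rice in it, 147 mm across, 44 mm high. Origin under its centre, z up.
- timer_pot: The loose push-top kitchen timer in front of (on the robot's side of) the long-handled pot: white rounded body 88 x 74 mm and 38 mm high, small dark display along its robot-side edge, a round grey top 40 mm across behind it. All three timers look alike; about 0.35 kg, rubber feet. Origin under the centre of the body, x from the display towards the top, z up.
- timer_pot_press (a point): Centre of the upper face of the round grey top of that timer (long-handled pot). It stands 60 mm above the table (the left of the two table tops, beyond the seam at y = 0.11, is 1 mm higher) when up and 50 mm when fully down, and moves with the top; 12 mm from the body's centre along the body's +x. The timer's body and collar below it reach 41.5 mm.
- timer_pot_top (a joint): How far that timer's top (long-handled pot) is pressed, m: 0 up, 0.010 fully down on its stop; starts between 0 and 0.001. It slides straight down against about 4 N of friction, has no return spring and stays where it is left.
- timer_mixing_bowl: The loose push-top kitchen timer in front of (on the robot's side of) the tall mixing bowl: white rounded body 88 x 74 mm and 38 mm high, small dark display along its robot-side edge, a round grey top 40 mm across behind it. All three timers look alike; about 0.35 kg, rubber feet. Origin under the centre of the body, x from the display towards the top, z up.
- timer_mixing_bowl_press (a point): Centre of the upper face of the round grey top of that timer (tall mixing bowl). It stands 60 mm above the table (the left of the two table tops, beyond the seam at y = 0.11, is 1 mm higher) when up and 50 mm when fully down, and moves with the top; 12 mm from the body's centre along the body's +x. The timer's body and collar below it reach 41.5 mm.
- timer_mixing_bowl_top (a joint): How far that timer's top (tall mixing bowl) is pressed, m: 0 up, 0.010 fully down on its stop; starts between 0 and 0.001. It slides straight down against about 4 N of friction, has no return spring and stays where it is left.
- timer_soup_bowl: The loose push-top kitchen timer in front of (on the robot's side of) the shallow soup bowl: white rounded body 88 x 74 mm and 38 mm high, small dark display along its robot-side edge, a round grey top 40 mm across behind it. All three timers look alike; about 0.35 kg, rubber feet. Origin under the centre of the body, x from the display towards the top, z up.
- timer_soup_bowl_press (a point): Centre of the upper face of the round grey top of that timer (shallow soup bowl). It stands 60 mm above the table (the left of the two table tops, beyond the seam at y = 0.11, is 1 mm higher) when up and 50 mm when fully down, and moves with the top; 12 mm from the body's centre along the body's +x. The timer's body and collar below it reach 41.5 mm.
- timer_soup_bowl_top (a joint): How far that timer's top (shallow soup bowl) is pressed, m: 0 up, 0.010 fully down on its stop; starts between 0 and 0.001. It slides straight down against about 4 N of friction, has no return spring and stays where it is left.
- dial_timer: Bystander, not one of the push-top timers: round white timer with a blue turning knob, 72 mm across, 37 mm high, loose. Origin under its centre.
- salt_shaker: Bystander: clear salt shaker with a grey domed cap, 44 mm across, 90 mm high, loose. Origin under its centre.
- small_dish: Bystander: small beige dish with food on it, 90 mm across, 20 mm high, loose. Origin under its centre.
Things that resemble listed ones, but are neither listed nor needed, are in the scene too. What is shaped like the timer_soup_bowl but orange is not meant.

How it is judged:
By the outcome, as a careful person would: the job done as asked, in the order asked, and still so for the second after the job is handed in, with the robot touching nothing.
It also fails if it takes over 48 s, if anything falls off the work surface, if the arm or the gripper's body presses on something with over 40 N, if the wrist force passes 120 N, or if a joint passes its speed limit or range.

## Working session

There is one attempt and no reset: what is moved stays moved. The work goes in short steps, Python scripts to look and compute and a tool call to move; the robot and the scene stay as the last step left them, time stands still between calls to the robot, and variables do not carry over. Pictures are saved under pics/ and viewed, and the job is handed in when it is done.

Besides the shell and the picture viewer there is one more tool, called after "Emit:" by a JSON object that holds its "method" and its "body". arm_command: Moves the arm, as the interface text tells. Its arguments: {"type":"object","properties":{"motion":{"type":"array"},"gripper":{"type":"number"}},"required":["motion"]}

```bash
mkdir -p pics; cat > h.py <<'E'
import numpy as np,cv2
from cell import r,optics
def save(n,f): cv2.imwrite(f'pics/{n}.png',f['image'][:,:,::-1])
E
python3 - <<'E'
from h import *
import pickle
fs={}
for n in ['scene','side','wrist']:
    f=optics.grab_frame(n); fs[n]=f; save(n+'0',f)
    print(n,{k:np.round(v,4).tolist() for k,v in f.items() if k!='image'})
pickle.dump(fs,open('f0.pkl','wb'))
print(r.get_state(), r.nose_length)
E
```

```text
scene {'fovy': 47.3004, 'cx': 261.713, 'cy': 196.1994, 'k1': -0.0453, 'position': [-0.2694, 1.0275, 0.6505], 'rotation': [1.1661, 0.0098, -2.4191]}
side {'fovy': 45.0189, 'cx': 254.4788, 'cy': 186.3609, 'k1': -0.0414, 'position': [0.2595, -1.1119, 1.0855], 'rotation': [0.8653, -0.0158, -0.2988]}
wrist {'fovy': 61.3381, 'cx': 248.2152, 'cy': 194.3277, 'k1': -0.041, 'position': [0.6492, 0.0686, 0.3739], 'rotation': [-0.2743, 0.0023, -0.0002]}
{'clock': 0.15, 'joint_positions': array([-0.06578572,  0.6291563 ,  0.03844528,  1.51814289, -0.02701372,
        0.99626266, -0.02002078]), 'qvel': array([-0.00226684, -0.00345593,  0.00072589, -0.00364938, -0.00018979,
        0.00069379,  0.00105618]), 'joint_efforts': array([ 2.19518879e-03, -5.63800478e+01,  1.22790758e+00, -1.93650573e+01,
        1.11919764e-02,  7.40401709e-03, -1.44664841e-05]), 'ee_pos': array([6.49568877e-01, 2.91370202e-05, 2.55584097e-01]), 'eef_rot': array([-3.14014092e+00, -5.37495821e-06,  1.57075621e+00]), 'force': array([ 0.48800252, -0.37203809, -1.00104413]), 'moment': array([-0.03383354, -0.03690581,  0.01596194]), 'finger_gap': 1.0048052445376725} 0.025
```

View pics/scene0.png

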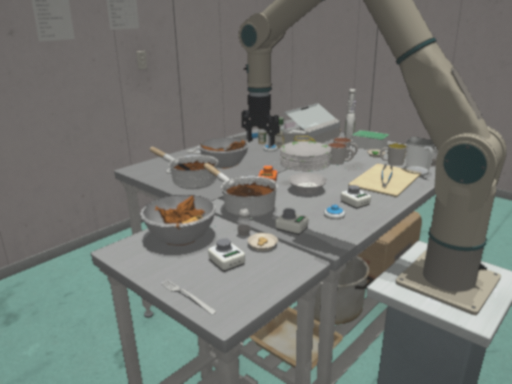

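View pics/side0.png

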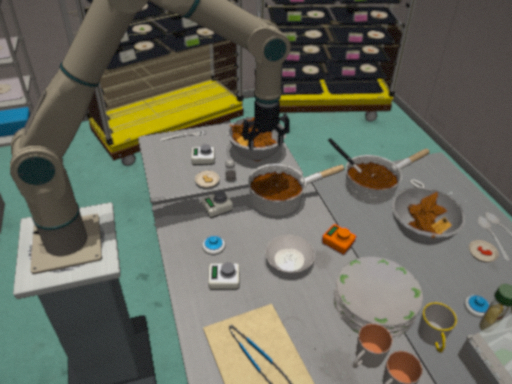

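View pics/wrist0.png

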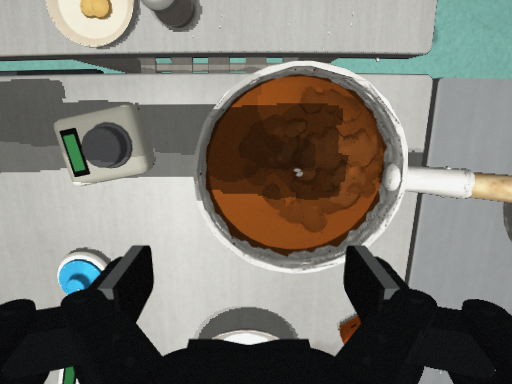

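The wrist view shows the pot with its timer's top at about (107,146). The side view shows the mixing-bowl timer at (203,153) and the soup-bowl timer at (224,273). The orange unit at (338,238) is a decoy. Next I'll zoom in on each one.

```bash
cat >> h.py <<'E'
from scipy.spatial.transform import Rotation as Ro
def K(f):
    fl=192/np.tan(np.radians(f['fovy'])/2)
    return fl,f['cx'],f['cy'],f['k1']
def ray(f,u,v):
    fl,cx,cy,k=K(f); a=np.array([(u-cx)/fl,(v-cy)/fl]); s=a.copy()
    for _ in range(20): s=a/(1+k*(s@s))
    return np.array(f['position']),Ro.from_euler('xyz',f['rotation']).apply([s[0],-s[1],-1])
def onz(f,u,v,z):
    p,d=ray(f,u,v); return p+d*(z-p[2])/d[2]
def proj(f,P):
    fl,cx,cy,k=K(f); q=Ro.from_euler('xyz',f['rotation']).inv().apply(np.array(P)-f['position'])
    s=np.array([q[0],-q[1]])/-q[2]; s=s*(1+k*(s@s)); return s*fl+[cx,cy]
def tri(l):
    A=np.zeros((3,3));b=np.zeros(3)
    for f,u,v in l:
        p,d=ray(f,u,v);d=d/np.linalg.norm(d);M=np.eye(3)-np.outer(d,d);A+=M;b+=M@p
    return np.linalg.solve(A,b)
E
python3 - <<'E'
from h import *
import pickle
fs=pickle.load(open('f0.pkl','rb'))
def crop(n,u,v,w=24,h=18,s=10):
    im=fs[n]['image'][v-h:v+h,u-w:u+w,::-1]; return cv2.resize(im,None,fx=s,fy=s,interpolation=cv2.INTER_NEAREST)
side=[crop('side',u,v,24,18,8) for u,v in [(216,204),(203,153),(224,273)]]
sc=[crop('scene',u,v,24,18,8) for u,v in [(292,218),(227,252),(355,195)]]
# 3 rows x2 -> 768 x 576 in 2 pictures
cv2.imwrite('pics/cr.png',cv2.resize(np.hstack([np.vstack(side),np.vstack(sc)]),(768,864))[:, :][:864])
cv2.imwrite('pics/crA.png',np.vstack([np.hstack([side[0],sc[0]]),np.hstack([side[1],sc[1]])]))
cv2.imwrite('pics/crB.png',np.hstack([side[2],sc[2]]))
f=fs['wrist'];print(onz(f,107,146,.06), onz(f,300,167,.09), onz(f,197,167,.09),onz(f,407,167,.09))
for u,v,z in [(219,203,.06),(203,149,.06),(227,269,.06)]: print(onz(fs['side'],u,v,z))
for u,v,z in [(290,214,.06),(223,243,.06),(353,190,.06)]: print(onz(fs['scene'],u,v,z))
E
```

```text
[0.51066632 0.02920672 0.06      ] [0.69466266 0.01401472 0.09      ] [0.60289151 0.01399496 0.09      ] [0.79111304 0.01425966 0.09      ]
[ 0.49317117 -0.01391345  0.06      ]
[0.50705373 0.2950338  0.06      ]
[ 0.44895608 -0.28818983  0.06      ]
[0.48566035 0.04609091 0.06      ]
[0.51207881 0.31034294 0.06      ]
[ 0.436904   -0.25187178  0.06      ]
```

View pics/crA.png

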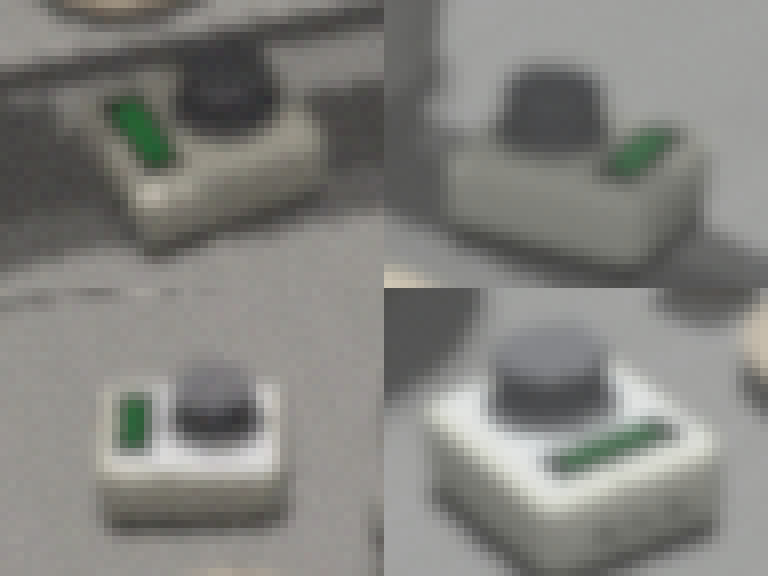

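View pics/crB.png

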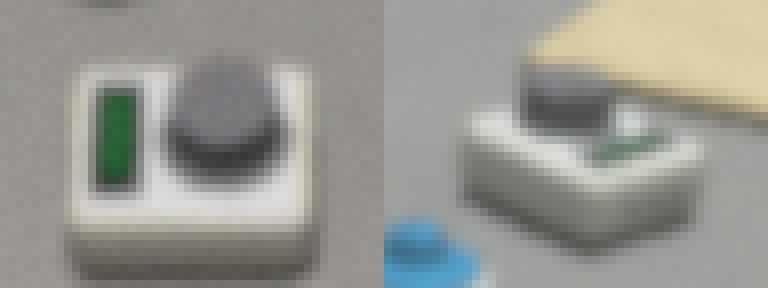

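```bash
python3 - <<'E'
from h import *
import pickle
fs=pickle.load(open('f0.pkl','rb'));S,C,W=fs['side'],fs['scene'],fs['wrist']
for n,a,b,z in [('pot',(220.5,194.7),(289,209.7),.06),('mix',(205.8,146.2),(223.8,241.8),.061),('soup',(228.1,266.6),(353.9,186.8),.06)]:
    print(n,onz(S,*a,z).round(4),onz(C,*b,z).round(4),tri([(S,*a),(C,*b)]).round(4))
print(onz(W,107,146,.06))
im=W['image'][90:200,40:170,::-1]; cv2.imwrite('pics/w.png',cv2.resize(im,None,fx=5,fy=5,interpolation=cv2.INTER_CUBIC))
# dish centres
print('mixbowl',onz(S,258,140,.097),onz(C,180,210,.097),'soup bowl',onz(S,290,252,.044))
E
```

```text
pot [0.5078 0.0246 0.06  ] [0.5077 0.0231 0.06  ] [0.5074 0.0238 0.0605]
mix [0.5208 0.3085 0.061 ] [0.5139 0.3054 0.061 ] [0.5181 0.3045 0.0614]
soup [ 0.4541 -0.2806  0.06  ] [ 0.45   -0.2803  0.06  ] [ 0.4525 -0.2816  0.0599]
[0.51066632 0.02920672 0.06      ]
mixbowl [0.70726389 0.24419898 0.097     ] [0.70735621 0.29883009 0.097     ] soup bowl [ 0.64815293 -0.26556148  0.044     ]
```

View pics/w.png

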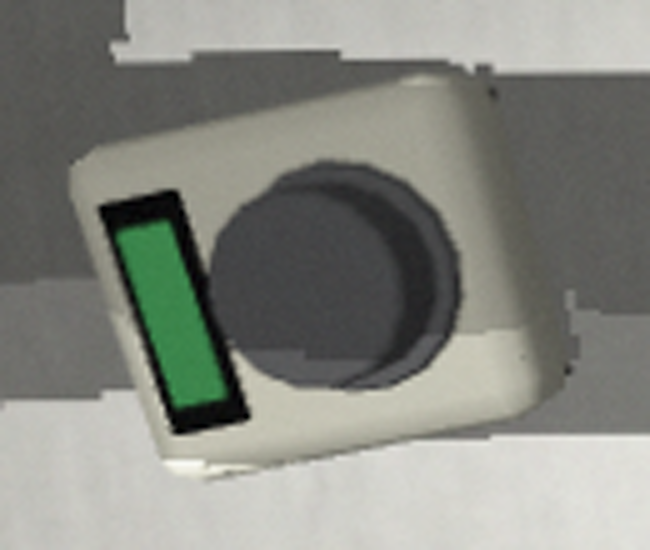

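Emit:
{"method": "arm_command", "body": {"motion": [[0.005, -0.03, 0.02, 0], [0.01, -0.06, 0.04, 0], [0.015, -0.09, 0.06, 0], [0.02, -0.12, 0.08, 0], [0.026, -0.143, 0.1, 0], [0.026, -0.143, 0.115, 0], [0.026, -0.143, 0.13, 0], [0.026, -0.143, 0.13, 0], [0.026, -0.143, 0.13, 0], [0.026, -0.143, 0.13, 0]], "gripper": 0}}

```text
clock: 1.15
ee_pos: [0.5076, 0.026, 0.1269]
eef_rot: [3.14, -0.0, 1.571]
force: [-0.6, -0.2, -1.1]
finger_gap: -0.001
```

```bash
python3 - <<'E'
from h import *
s=r.get_state();print(s['clock'],s['ee_pos'],s['eef_rot'],s['force'],s['finger_gap'])
for n in ['scene','side','wrist']:
    f=optics.grab_frame(n);save(n+'1',f)
    if n=='wrist': print(proj(f,s['ee_pos']-[0,0,.025]))
    if n!='wrist':
        u,v=proj(f,[.507,.026,.06]).astype(int); im=f['image'][v-40:v+25,u-45:u+45,::-1]; cv2.imwrite(f'pics/c1{n}.png',cv2.resize(im,None,fx=6,fy=6))
a=[cv2.imread(f'pics/c1{n}.png') for n in ['side','scene']]
cv2.imwrite('pics/c1.png',cv2.resize(np.hstack(a),None,fx=.7,fy=.7))
E
```

```text
1.15 [0.50762164 0.02600064 0.12694291] [ 3.14038126e+00 -1.13895312e-04  1.57063151e+00] [-0.59935092 -0.21359757 -1.11985422] -0.0008417104759958058
[249.39611537 250.3441581 ]
```

View pics/c1.png

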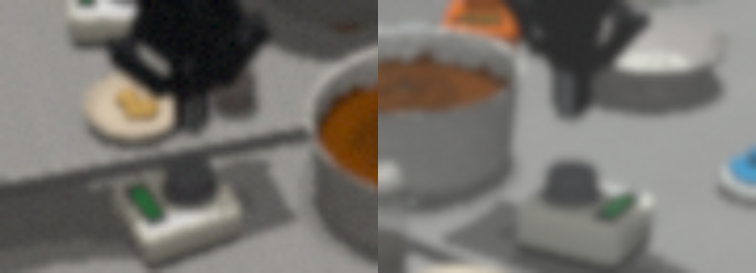

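View pics/wrist1.png

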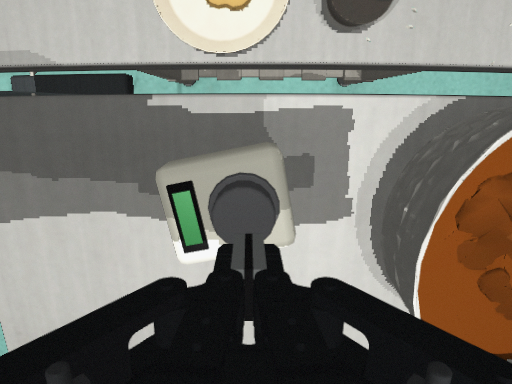

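```bash
python3 - <<'E'
from h import *
f=optics.grab_frame('wrist');print(onz(f,241,202,.06))
E
```

```text
[0.50267316 0.03765924 0.06      ]
```

```bash
python3 - <<'E'
import cv2
im=cv2.imread('pics/wrist1.png')[130:280,140:320]
im=cv2.convertScaleAbs(im,alpha=2.0,beta=0)
cv2.imwrite('pics/w1z.png',cv2.resize(im,None,fx=4,fy=4))
E
```

```text
(no output)
```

View pics/w1z.png

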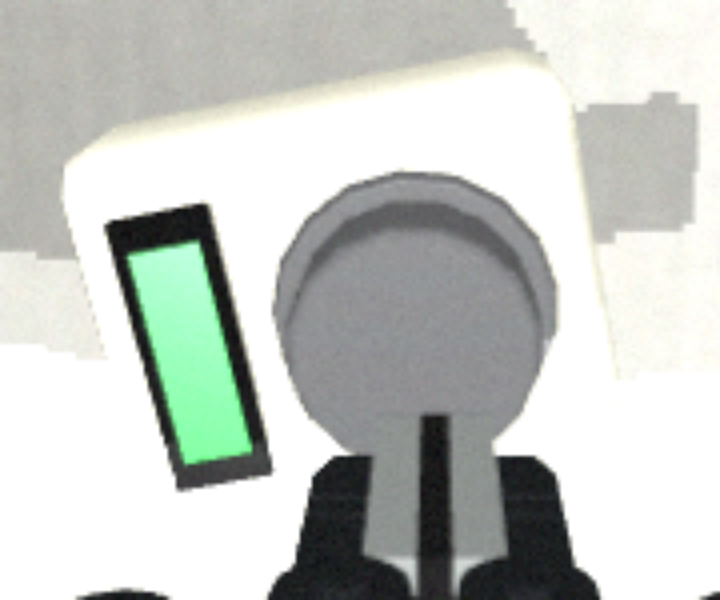

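```bash
python3 - <<'E'
from h import *
f=optics.grab_frame('wrist');print(onz(f,243.8,217.5,.06),f['position'],f['rotation'])
E
```

```text
[0.50419801 0.02785118 0.06      ] [0.50679625 0.09456267 0.24530513] [-0.27410497 -0.00056392 -0.00034831]
```

The three estimates of the pot timer's top agree within 4 mm around (0.506, 0.026), so the fingertip is over it. I'll press now.

Emit:
{"method": "arm_command", "body": {"motion": [[0, -0.001, 0.015, 0], [0, -0.001, 0.03, 0], [0, -0.001, 0.038, 0], [0, -0.001, 0.042, 0], [0, -0.001, 0.045, 0], [0, -0.001, 0.048, 0], [0, -0.001, 0.05, 0], [0, -0.001, 0.051, 0], [0, -0.001, 0.051, 0]]}}

```text
clock: 2.3
ee_pos: [0.5063, 0.0261, 0.0753]
eef_rot: [3.141, -0.0, 1.571]
force: [-0.5, -0.4, 0.3]
finger_gap: 0.001
```

Emit:
{"method": "arm_command", "body": {"motion": [[0, 0, 0.001, 0], [0, 0, 0.002, 0], [0, 0, 0.003, 0], [0, 0, 0.003, 0]]}}

```text
clock: 2.7
ee_pos: [0.5067, 0.0261, 0.0748]
eef_rot: [3.139, -0.0, 1.571]
force: [-6.0, 0.2, 27.7]
finger_gap: -0.001
```

The top hit its stop: 28 N with the tip at about 0.050. Retracting and moving over to the mixing-bowl timer.

Emit:
{"method": "arm_command", "body": {"motion": [[0, 0, -0.015, 0], [0, 0, -0.045, 0], [0, 0, -0.085, 0], [0.02, 0.002, -0.12, 0], [0.06, 0.004, -0.13, 0], [0.105, 0.006, -0.13, 0], [0.15, 0.008, -0.13, 0], [0.195, 0.01, -0.13, 0], [0.235, 0.011, -0.12, 0], [0.265, 0.011, -0.1, 0], [0.28, 0.011, -0.08, 0], [0.28, 0.011, -0.07, 0]]}}

```text
clock: 3.9
ee_pos: [0.5159, 0.3094, 0.1406]
eef_rot: [-3.141, -0.001, 1.575]
force: [-0.3, 0.3, -0.5]
finger_gap: 0.001
```

```bash
python3 - <<'E'
from h import *
import pickle
s=r.get_state();print(s['clock'],s['ee_pos'],s['eef_rot'],s['force'])
fs={n:optics.grab_frame(n) for n in ['scene','side','wrist']}
pickle.dump(fs,open('f2.pkl','wb'))
for n in fs: save(n+'2',fs[n])
a=[]
for n in ['side','scene']:
  for P in ([.507,.026,.05],[.517,.306,.061]):
    f=fs[n];u,v=proj(f,P).astype(int); im=f['image'][v-30:v+18,u-32:u+32,::-1]; a.append(cv2.resize(im,None,fx=6,fy=6))
cv2.imwrite('pics/c2.png',np.vstack([np.hstack(a[:2]),np.hstack(a[2:])]))
E
```

```text
3.9 [0.51592632 0.30935883 0.14058736] [-3.14074347e+00 -1.48081620e-03  1.57544112e+00] [-0.26394196  0.33794833 -0.53786191]
```

View pics/c2.png

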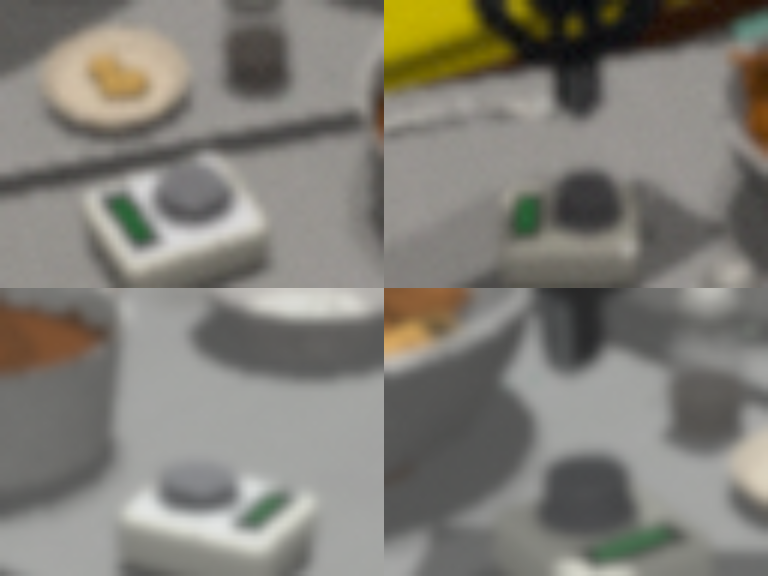

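View pics/wrist2.png

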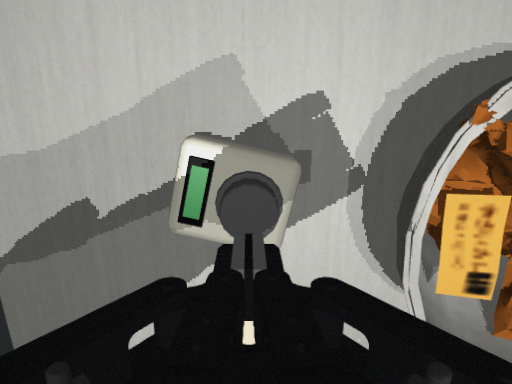

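The pot timer's top now sits visibly lower, and its body hasn't moved. The mixing-bowl timer's top is at about (249,212) in the wrist image.

```bash
python3 - <<'E'
from h import *
import pickle
f=pickle.load(open('f2.pkl','rb'))['wrist']
im=cv2.convertScaleAbs(f['image'][130:280,140:320,::-1],alpha=2.2,beta=0)
cv2.imwrite('pics/w2z.png',cv2.resize(im,None,fx=4,fy=4))
print(onz(f,249,212,.061),onz(f,249,216,.061)); print(r.get_state()['ee_pos'])
E
```

```text
[0.51614789 0.3055124  0.061     ] [0.51614896 0.3027734  0.061     ]
[0.51730548 0.30426399 0.14192745]
```

View pics/w2z.png

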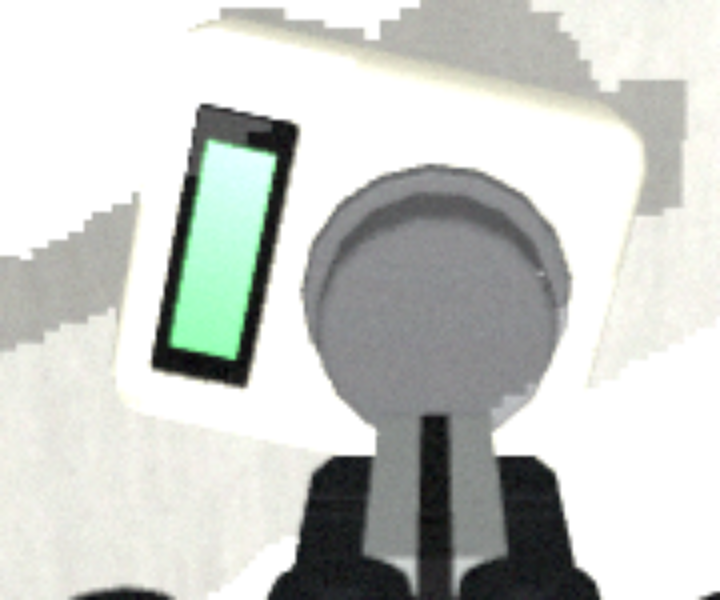

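Emit:
{"method": "arm_command", "body": {"motion": [[0, 0, 0.02, 0], [0, 0, 0.04, 0], [0, 0, 0.05, 0], [0, 0, 0.055, 0], [0, 0, 0.058, 0], [0, 0, 0.061, 0], [0, 0, 0.064, 0], [0, 0, 0.066, 0], [0, 0, 0.068, 0], [0, 0, 0.069, 0], [0, 0, 0.069, 0]]}}

```text
clock: 5.15
ee_pos: [0.5177, 0.3055, 0.0759]
eef_rot: [3.14, 0.0, 1.57]
force: [-3.6, -5.6, 21.6]
finger_gap: -0.001
```

Second top on its stop (22 N). On to the soup-bowl timer.

Emit:
{"method": "arm_command", "body": {"motion": [[0, 0, -0.015, 0], [0, 0, -0.045, 0], [0, 0, -0.085, 0], [-0.02, -0.002, -0.12, 0], [-0.06, -0.005, -0.13, 0], [-0.105, -0.01, -0.13, 0], [-0.15, -0.015, -0.13, 0], [-0.195, -0.02, -0.13, 0], [-0.24, -0.025, -0.13, 0], [-0.285, -0.03, -0.13, 0], [-0.33, -0.035, -0.13, 0], [-0.36, -0.04, -0.13, 0]]}}

```text
clock: 6.35
ee_pos: [0.4772, -0.0567, 0.2037]
eef_rot: [3.14, 0.001, 1.568]
force: [0.7, 0.3, -0.4]
finger_gap: -0.006
```

Emit:
{"method": "arm_command", "body": {"motion": [[-0.04, -0.005, 0, 0], [-0.08, -0.01, 0, 0], [-0.12, -0.015, 0, 0], [-0.16, -0.02, 0, 0], [-0.195, -0.024, 0.01, 0], [-0.22, -0.025, 0.03, 0], [-0.227, -0.025, 0.05, 0], [-0.227, -0.025, 0.06, 0], [-0.227, -0.025, 0.06, 0], [-0.227, -0.025, 0.06, 0]]}}

```text
clock: 7.35
ee_pos: [0.4528, -0.2797, 0.1437]
eef_rot: [3.141, -0.001, 1.573]
force: [0.2, 0.3, 0.2]
finger_gap: 0.004
```

```bash
python3 - <<'E'
from h import *
import pickle
s=r.get_state();print(s['clock'],s['ee_pos'],s['eef_rot'],s['force'])
fs={n:optics.grab_frame(n) for n in ['scene','side','wrist']}
pickle.dump(fs,open('f3.pkl','wb'))
for n in fs: save(n+'3',fs[n])
a=[]
for n in ['side','scene']:
  for P in ([.517,.306,.05],[.4525,-.281,.06]):
    f=fs[n];u,v=proj(f,P).astype(int); im=f['image'][v-30:v+18,u-32:u+32,::-1]; a.append(cv2.resize(im,None,fx=6,fy=6))
cv2.imwrite('pics/c3.png',np.vstack([np.hstack(a[:2]),np.hstack(a[2:])]))
f=fs['wrist'];im=cv2.convertScaleAbs(f['image'][130:280,140:320,::-1],alpha=1.5,beta=0)
cv2.imwrite('pics/w3z.png',cv2.resize(im,None,fx=4,fy=4))
E
```

```text
7.35 [ 0.45284682 -0.27973207  0.14370866] [ 3.14078431e+00 -5.79568185e-04  1.57267374e+00] [0.24407591 0.30292514 0.23240456]
```

View pics/c3.png

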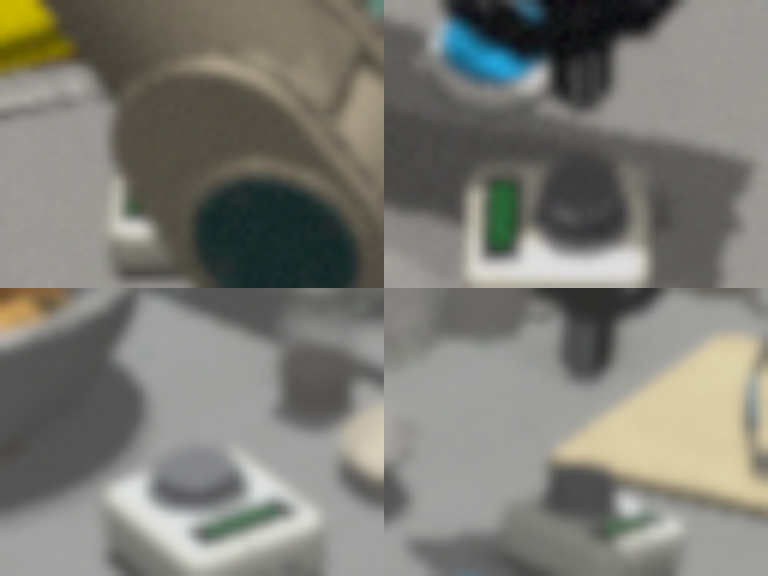

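View pics/w3z.png

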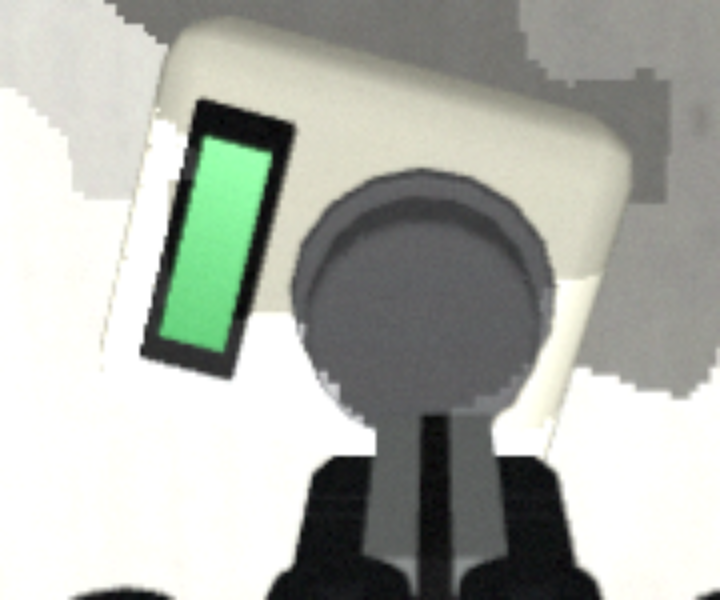

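The mixing-bowl timer's top is visibly down. The fingertip is over the soup timer's top to within about 2 mm, so I'll press it.

Emit:
{"method": "arm_command", "body": {"motion": [[0, -0.001, 0.02, 0], [0, -0.001, 0.042, 0], [0, -0.001, 0.052, 0], [0, -0.001, 0.057, 0], [0, -0.001, 0.06, 0], [0, -0.001, 0.063, 0], [0, -0.001, 0.066, 0], [0, -0.001, 0.068, 0], [0, -0.001, 0.07, 0], [0, -0.001, 0.071, 0], [0, -0.001, 0.071, 0]]}}

```text
clock: 8.6
ee_pos: [0.4512, -0.2808, 0.0748]
eef_rot: [3.14, 0.0, 1.571]
force: [-5.4, 4.3, 27.0]
finger_gap: 0.002
```

Third top on its stop (27 N, tip at 0.050). I'll retract straight up, clear of the table, and check everything.

Emit:
{"method": "arm_command", "body": {"motion": [[0, 0, -0.015, 0], [0, 0, -0.045, 0], [0, 0, -0.085, 0], [0, 0, -0.125, 0], [0, 0, -0.165, 0], [0, 0, -0.205, 0], [-0.02, 0, -0.23, 0], [-0.06, 0, -0.24, 0], [-0.1, 0, -0.24, 0], [-0.1, 0, -0.24, 0], [-0.1, 0, -0.24, 0]]}}

```text
clock: 9.7
ee_pos: [0.4505, -0.3819, 0.3118]
eef_rot: [-3.141, -0.0, 1.568]
force: [-0.3, 0.1, -0.1]
finger_gap: 0.001
```

```bash
python3 - <<'E'
from h import *
s=r.get_state();print(s['clock'],s['ee_pos'],s['force'])
a=[]
for n in ['side','scene']:
  f=optics.grab_frame(n);save(n+'4',f)
  for P in ([.507,.026,.05],[.517,.306,.05],[.4525,-.281,.05]):
    u,v=proj(f,P).astype(int); im=f['image'][v-24:v+24,u-24:u+24,::-1]; a.append(cv2.resize(im,None,fx=5,fy=5))
cv2.imwrite('pics/c4.png',np.vstack([np.hstack(a[:3]),np.hstack(a[3:])]))
save('wrist4',optics.grab_frame('wrist'))
E
```

```text
9.7 [ 0.45049942 -0.38194552  0.3117971 ] [-0.30311215  0.14630192 -0.08194781]
```

View pics/c4.png

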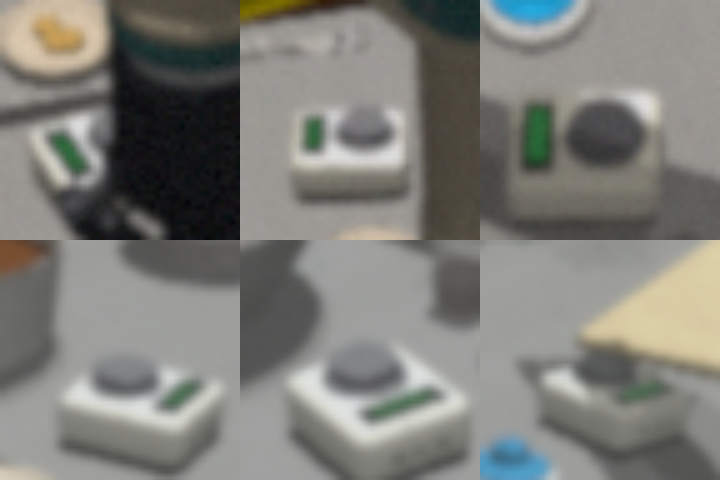

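View pics/side4.png

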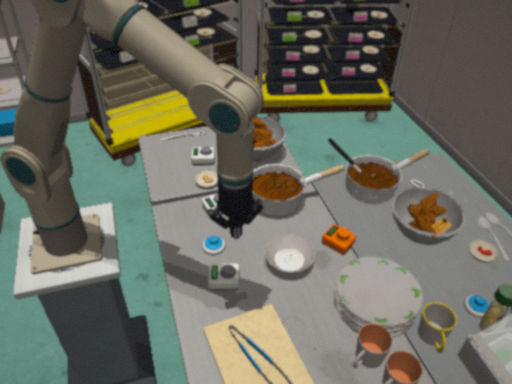

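View pics/scene4.png

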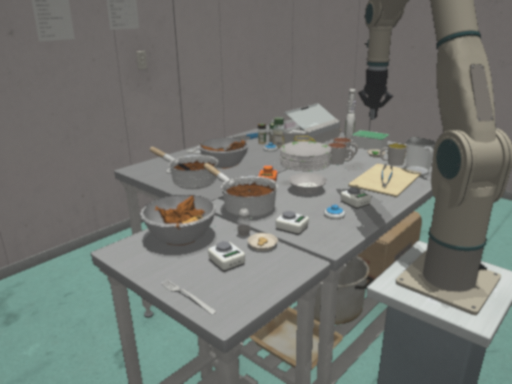

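All three tops are down, nothing else has shifted, and the robot is clear of everything. Handing in.

```bash
python3 -c "
from h import *
print(r.sign_off(), r.get_state()['clock'])"
```

```text
the job is handed in; nothing more can be done
the job is handed in; nothing more can be done
```

I pressed all three timers fully down in the order asked (long-handled pot, tall mixing bowl, shallow soup bowl) with the gripper shut. I then raised the arm clear and handed the job in about 10 s after the start.

| Timer | Force at the stop | Fingertip height above z = 0 | Height expected when fully down |
|---|---|---|---|
| Pot | 28 N | about 50 mm | 50 mm |
| Mixing bowl | 22 N | about 51 mm | 51 mm (left table top is 1 mm higher) |
| Soup bowl | 27 N | about 50 mm | 50 mm |

- **Final pictures:** all three tops are low, and the timers, dishes and other things are where they began, as far as I can see by eye. In the last side view the gripper hides part of the pot timer. The scene camera still shows its top down.
- **Disagreements:** camera estimates of the tops' centres differed by 3–7 mm in x between views, well within the 20 mm top radius. Early wrist readings of the pot timer's top disagreed until I picked out the upper face properly. No check failed.

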